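Hook the lifting handle to the still basket and lock the basket into the pot

ROBOT

A 7-joint arm with a two-finger parallel gripper is mounted at the origin on the work surface. World frame = base frame: x ahead of the robot, y to its left, z up, the work surface at z = 0. Lengths are in m, angles in rad, forces in N, time in s.
With the tool pointing down it reaches from about 0.425 to 0.95 m from the base axis. Payload 4.7 kg.
Tool frame: the origin (TCP) lies on the centre line of the jaws, within the pads' length; the fingertips stand robot.nose_length ahead of it and the grasp point (between the pads) lies 8 mm behind it (robot.nose_length is the distance from the TCP to the fingertips, in m); z points along the fingers, y is the line along which they close (so a half turn about z gives the same grasp; the last joint's range is limited). The gripper opens to 85 mm and grips with 20 to 120 N. Pads are 22 mm wide; open, the fingers measure 114 mm over their backs; the gripper's body (76 mm by 85 mm) begins 54 mm behind the grasp point. The pads swing forward as they close: fully open they stand 13 mm farther back than shut.
Start: joints at [-1.349, 0.469, -0.049, 1.532, 0.024, 1.141, -0.082], TCP at [0.167, 0.654, 0.242] pointing down, gripper open.
Joint ranges: [-2.59, 2.59], [-0.33, 1.99], [-1.39, 1.29], [0.1, 2.45], [-1.04, 4.18], [0.21, 1.99], [-2.66, 2.66]. Speed limits (rad/s): [2.57, 2.57, 3.14, 3.14, 3.14, 3.14, 3.14].

INTERFACE

Orientations are given as [roll, pitch, yaw] about the fixed x, y, z axes, in that order (R = Rz(yaw) Ry(pitch) Rx(roll)).
In Python, from plant import robot gives the robot as it stands. Calls block until the motion is done:
- robot.goto(position, orientation): joint-space move of the TCP to a pose.
- robot.move_straight(position, vel=0.15, attitude=None, contact_N=None): straight line of the TCP; attitude=None keeps the orientation; vel is the mean speed in m/s. With contact_N (N) it stops when the force on the tool has changed by that much, and returns True; else False.
- robot.move_joints(angles): joint-space move.
- robot.grip(opening, strength=None): opening from 0.0 (shut) to 1.0 (fully open); strength is the grip in N (None keeps the last); returns when the fingers have stopped.
- robot.sleep(seconds).
- robot.inverse_kinematics(position, orientation): joint angles nearest the present ones, or None.
- robot.sense(): the state.
- robot.grab_frame(name): name is "scene" or "side" or "wrist"; returns a dict with "image" (420x560x3 uint8, red, green, blue), "range_z" (420x560 float32, m along the optical axis (not along the pixel's ray), 0 where there is no reading), "fx", "fy", "cx", "cy" (pixels), "R" (3x3) and "t" (3): a world point X has camera coordinates R X + t. Camera axes: x right, y down, z forward; pixel columns grow to the right and rows downward; lengths in m; the calibration is good to about 2 mm. A picture is of the moment at which its call begins.
A pose or a line that the arm cannot do raises robot.IKError and nothing moves.
- robot.close_job(): hands the job in; it is judged then, once.
The state is a dict: "t": time; "joint_pos": joint angles; "joint_velocities": joint speeds; "effort": joint torques, N m; "tcp_pos": TCP position; "tcp_rot": TCP orientation; "wrist_force": force on the tool from outside, world axes, zero at the start; "torque": the same for the moment, N m; "opening": opening from 0.0 (shut) to 1.0 (fully open); "gripper_force": force on a finger pad.
Only numpy, scipy, OpenCV 4.12 (cv2) and the standard library are available. Lean on these libraries where they do the work, as an engineer would, in place of code of your own. Each camera call takes 0.05 s, during which the arm holds its last target. There are 200 camera calls.

TASK

Slide the forked lifting handle under the head of the stud on the perforated basket while the basket stands on its cork mat, then lift the two as one by the handle's grip and lower them into the copper pot on the hotplate. Turn gently to and fro until the basket's lugs find the hidden notches and it drops home onto the pot's floor, and leave it there with the handle still hooked on, upright and let go. Do not force anything, and leave the other things on the table where they are.

Things in the scene. Friction and masses are not known exactly. Their poses are not given: they have to be found in the camera images.
- basket: Perforated steel plant basket, a closed drum 100 dia, 60 high, 0.28 to 0.46 kg, upright on a cork mat. Origin: centre of its underside, z up. Foot bevelled (88 dia at the bottom, 100 dia from 8 mm up). Flat top at z = 60 bearing a central stud and, on the +x side 42 mm from the axis, a thermometer tube (10 dia, 22 tall) that blocks that side: hook on from the -x side
- stud_top (a point): Centre of the stud's top, 85 mm above the basket's origin; same axes. The stud is a neck 20 tall (basket z 60 to 80), 14 wide along y, from x = -15 (rounded nose) to x = +13, under a flat head 34 (x) by 28 (y) by 5 thick
- lugs (a point): On the basket's axis at the height of the undersides of its three lugs, 50 mm above its origin; same axes. The lugs are round pins 9 dia that stick out level to 62 mm from the axis at 60, 180 and 300 degrees from +x
- handle: Lifting handle, steel with a wooden grip, 94 high, 0.15 kg, upright on its forked foot. Origin: centre of its underside, z up. Foot plate 4 thick, 60 (x) by 52 (y), slot 17 wide open to +x with its closed end at x = -16.5. Bumps on the tine ends (x 21 to 30, up to z = 8) stop the stud's head slipping out. Two posts at y = +-23.5 (12 long in x, 42 mm clear between) carry a crossbar at z 40 to 48, 52 along y
- grip (a point): Middle of the wooden grip, 72 mm above the handle's origin; same axes. Grip: handle z 48 to 94, 14 thick along y, 30 along x; pinch it across y from above
- slot (a point): On the handle's axis, top face of its foot, 4 mm above its origin. The foot slides over the basket's top and under the stud's head along the basket's +x, axes parallel; home when both origins lie on one vertical line. Play: 1.5 mm sideways and forward, 4 back, 9 degrees, 16 up and down (handle origin 60 mm above the basket's when resting on its top, 76 when lifting it)
- still: White hotplate 170 x 170 x 40 (disc top at 46) with a copper pot fixed on it: outside 143 dia, inside 135, rim 124 mm above the table, bail handles at +-y reaching 97 mm from the axis, 108 mm above the table. It does not move. Origin: centre of the hotplate's underside, on the pot's axis, z up
- ledge (a point): Centre of the ledge inside the pot, at its top face, 110 mm above the table, 60 above the pot's floor; axes of the still. Inner dia 105. It bears the lugs and has three notches 17 wide at 60, 180, 300 degrees from +x plus one untold offset, up to 26 degrees either way. Turn the basket with the handle's foot only 2 to 3 mm above its top, so that it can drop the 10 mm
- pot_floor (a point): Centre of the pot's inner floor, 50 mm above the table; axes of the still. The basket is home when its origin is here
- mat: Cork mat 130 dia, 8 thick, fixed; origin: centre of its underside. The basket stands within 10 mm of its centre. Mat and still swap sides between starts
- tamper: Steel plant tamper standing on its round foot: foot 60 dia x 12, thin stem, bulbous wooden grip, 92 high. Not part of the job; it and the lifting handle swap places between starts; origin: centre of its underside at the start. Leave alone.
- jar: Small amber glass jar 42 dia x 55 high near the mat; origin: centre of its underside at the start. Leave alone.
- beaker: Glass beaker 52 dia x 55 high near the still; origin: centre of its underside at the start. Leave alone.
- stopper: Glass stopper about 38 dia x 26 high; origin: centre of its underside at the start. Leave alone.
- bottle: Tall green bottle 72 dia x 230 high at the far side; origin: centre of its underside at the start. Leave alone.
- brush: Hand brush lying flat, 170 long. Leave alone.
- tin: Closed aluminium tin 68 dia x 50 high; origin: centre of its underside at the start. Leave alone.
Not all that is in view belongs to the job. What is shaped like the basket but green or purple is not meant.

How it is judged:
On the way, in this order (a step that is already met when the one before it is completed fails the run):
1. the handle's fork is fully home under the stud's head while the basket still stands on its mat (x of handle in the frame of basket between -0.007 and 0.006 m and y of handle in the frame of basket between -0.006 and 0.006 m and z of handle in the frame of basket between 0.055 and 0.081 m and angle between the x axis of handle and the x axis of basket, either way round below 0.35 rad and z of basket in the frame of mat below 0.012 m and horizontal distance between basket and mat below 0.04 m), for 0.1 s.
2. basket and handle are lifted as one unit, held by the handle (x of handle in the frame of basket between -0.007 and 0.006 m and y of handle in the frame of basket between -0.006 and 0.006 m and z of handle in the frame of basket between 0.055 and 0.081 m and angle between the x axis of handle and the x axis of basket, either way round below 0.35 rad and height (world z) of basket above 0.06 m and contact force between the fingers and handle above 0.5 N), for 0.2 s.
At the end, for the whole second after the job is handed in: Basket origin within 4.5 mm in height and 7 mm sideways of the pot floor's centre, tilt under 0.06 rad; handle hooked (origin -7 to +6 mm in x, 6 mm in y, 55 to 81 mm above in the basket's frame, yaw within 0.35 rad), upright within 0.12 rad; both at rest (x of handle in the frame of basket between -0.007 and 0.006 m and y of handle in the frame of basket between -0.006 and 0.006 m and z of handle in the frame of basket between 0.055 and 0.081 m and angle between the x axis of handle and the x axis of basket, either way round below 0.35 rad and z of basket in the frame of pot_floor between -0.004 and 0.0045 m and horizontal distance between basket and pot_floor below 0.007 m and angle between basket's own z axis and vertical below 0.06 rad and angle between handle's own z axis and vertical below 0.12 rad and linear speed of each of basket, handle below 0.02 m/s); the robot touches nothing.
It fails at once if handle and basket are forced against one another (over 40 N) (contact force between handle and basket above 40 N).
It fails at once if the basket is tipped by more than 0.6 rad (angle between basket's own z axis and vertical above 0.6 rad).
It fails at once if a bystander is moved by more than 40 mm (distance of any of tamper, jar, beaker, stopper, bottle, brush, tin from where it was at the start of the episode above 0.04 m).
It also fails if it takes over 72 s, if anything falls off the work surface, if the arm or the gripper's body presses on something with over 40 N, if the wrist force passes 120 N, or if a joint passes its speed limit or range.

## Working session

There is one attempt and no reset: what is moved stays moved. The work goes in short steps, each a Python script; the robot and the scene stay as the last script left them, time stands still between calls to the robot, and variables do not carry over. Pictures are saved under pics/ and viewed, at most 10 in all, crops included, and the job is handed in when it is done.

```bash
ls; mkdir -p pics; python3 - <<'E'
from plant import robot
import numpy as np, cv2
print(robot.nose_length, robot.sense())
ims=[]
for n in ("scene","side"):
    f=robot.grab_frame(n); np.savez(f"{n}.npz",**f)
    print(n,f["fx"],f["cx"],f["cy"],f["R"],f["t"])
    cv2.imwrite(f"pics/{n}0.png",f["image"][:,:,::-1])
E
```

```text
pics
0.011 {'t': 0.0, 'joint_pos': array([-1.34889126,  0.46947349, -0.04858365,  1.53371438,  0.0241102 ,
        1.14100312, -0.08233074]), 'joint_velocities': array([ 0.0013767 , -0.00081625,  0.00099096, -0.00023544,  0.00011561,
        0.00020626,  0.00054407]), 'effort': array([ 6.34923367e-07, -5.10308933e+01, -4.69934300e-02, -2.37714028e+01,
        1.04690058e-02,  7.38279341e-03,  6.47147402e-07]), 'tcp_pos': array([0.16738037, 0.6533251 , 0.2412311 ]), 'tcp_rot': array([-3.13958230e+00,  8.92524680e-05,  2.89078319e+00]), 'wrist_force': array([-0.32193989,  0.30872516, -0.02924704]), 'torque': array([ 0.01885671,  0.01274813, -0.00758601]), 'gripper_force': 0.0, 'opening': 0.999651079451977}
scene 423.96078079039916 279.8629560647139 201.4260666453592 [[-0.58104176  0.81376461 -0.01332786]
 [ 0.61119652  0.42547416 -0.66739086]
 [-0.5374284  -0.3959279  -0.74458835]] [ 0.30465566 -0.26581064  1.54194273]
side 496.6595696303174 279.67334314226486 215.28698626019954 [[ 0.76170257 -0.64792543  0.00135264]
 [-0.46381551 -0.54671788 -0.69711888]
 [ 0.45242056  0.53036987 -0.71695428]] [-0.38595264  0.29829915  1.17825307]
```

View pics/scene0.png

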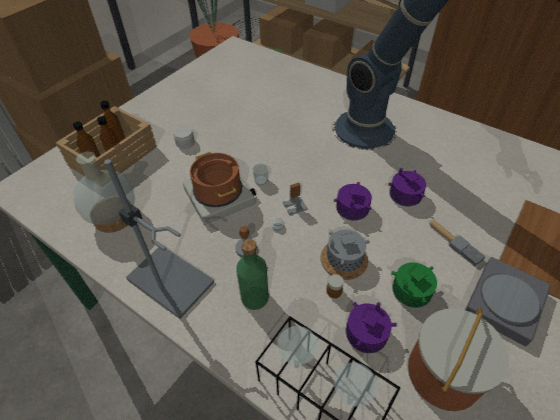

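View pics/side0.png

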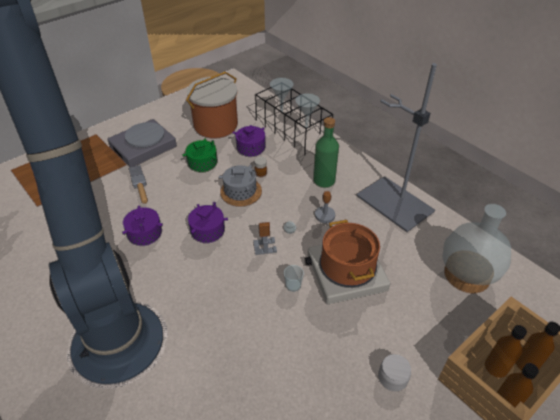

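The scene view shows the steel basket on its mat at about (345,250), the handle at (295,200), the pot at (217,178), the jar at (335,285), the tamper at (244,240) and the stopper at (278,225). The side view shows the same layout, with the basket at (239,183), the handle at (264,238) and the pot at (350,255).

```bash
cat > h.py <<'E'
import numpy as np, cv2
def cloud(f):
    z=f["range_z"]; v,u=np.nonzero(z>0); d=z[v,u]
    c=np.stack([(u-f["cx"])*d/f["fx"],(v-f["cy"])*d/f["fy"],d],1)
    return (c-f["t"])@f["R"], f["image"][v,u], u, v
def circ(P):  # algebraic circle fit with outlier trimming
    for _ in range(4):
        s=np.linalg.lstsq(np.c_[2*P[:,:2],np.ones(len(P))],(P[:,:2]**2).sum(1),rcond=None)[0]
        c=s[:2]; r=np.sqrt(s[2]+c@c); e=abs(np.hypot(*(P[:,:2]-c).T)-r)
        P=P[e<=max(np.quantile(e,.85),.0015)]
    return c,r,len(P)
E
python3 - <<'E'
from h import *
for n,px in (("scene",dict(basket=(345,240),handle=(295,190),pot=(217,185),jar=(335,285),beaker=(261,173),stopper=(278,225))),("side",dict(basket=(239,178),handle=(264,230),pot=(350,265),tamper=(326,200),beaker=(292,280)))):
    f=dict(np.load(n+".npz")); P,C,u,v=cloud(f)
    for k,(a,b) in px.items():
        m=(abs(u-a)<4)&(abs(v-b)<4); print(n,k,np.median(P[m],0).round(3))
# height map top-down, 1mm
P=[];C=[]
for n in ("scene","side"):
    p,c,_,_=cloud(dict(np.load(n+".npz")));P.append(p);C.append(c)
P=np.vstack(P);C=np.vstack(C)
x0,x1,y0,y1=.3,1.0,-.4,.4
S=700
im=np.zeros((560,640,3),np.uint8)
o=np.argsort(P[:,2]);P=P[o];C=C[o]
m=(P[:,0]>.2)&(P[:,0]<1)&(P[:,1]>-.45)&(P[:,1]<.45)&(P[:,2]<.3);P=P[m];C=C[m]
im[((1-P[:,0])*S).astype(int).clip(0,559),((.45-P[:,1])*S).astype(int).clip(0,639)]=C[:,::-1]
cv2.imwrite("pics/top.png",cv2.medianBlur(im,3))
E
```

```text
scene basket [0.544 0.223 0.093]
scene handle [0.458 0.008 0.077]
scene pot [ 0.6   -0.161  0.114]
scene jar [0.651 0.26  0.054]
scene beaker [ 0.417 -0.146  0.032]
scene stopper [0.556 0.016 0.016]
side basket [0.529 0.213 0.067]
side handle [ 0.449 -0.002  0.075]
side pot [ 0.511 -0.254  0.114]
side tamper [ 0.657 -0.026  0.075]
side beaker [ 0.411 -0.159  0.043]
```

```bash
python3 - <<'E'
from h import *
from plant import robot
pi=np.pi
for n,p in (("wb",(.53,.216,.36)),("wh",(.455,.003,.34)),("wp",(.56,-.21,.38))):
    az=np.arctan2(p[1],p[0])
    robot.goto(np.array(p),np.array([pi,0,az+pi/2])); robot.sleep(.2)
    f=robot.grab_frame("wrist"); np.savez(n+".npz",**f)
    print(n,robot.sense()["t"],robot.sense()["joint_pos"].round(2),-f["R"].T@f["t"])
a=[cv2.resize(np.load(n+".npz")["image"][:,:,::-1],None,fx=s,fy=s) for n,s in (("wb",.7142),("wh",.7142))]
cv2.imwrite("pics/w.png",np.hstack(a))
E
```

```text
wb 2.4333 [-0.79  0.22  0.41  1.64 -0.09  1.3   0.02] [0.50360297 0.27754666 0.49062436]
wh 3.5917 [-0.67  0.    0.58  1.91  0.    1.23 -0.08] [0.45353337 0.07018427 0.47079287]
wp 4.7917 [-0.35  0.32  0.86  1.56 -0.25  1.37  0.17] [ 0.58120357 -0.14686835  0.51092138]
```

View pics/w.png

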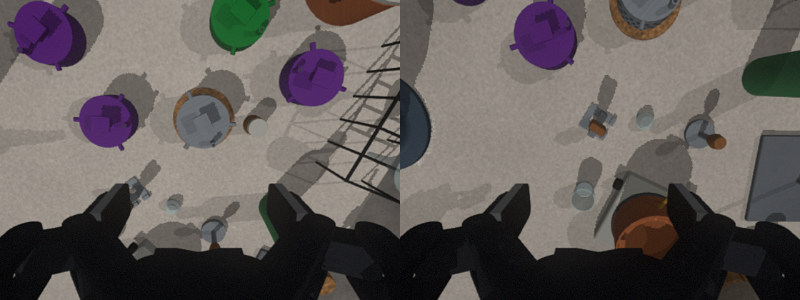

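The left half (basket view) shows the basket on its mat at (203,118), and the right half (handle view) shows the handle at (597,120). Next I fuse the clouds into top-down patches of the basket, handle and pot.

```bash
python3 - <<'E'
from h import *
S=2500; W=260
out=[]
for c,w,zr in (((.53,.216),"wb",(.02,.2)),((.455,.003),"wh",(-.01,.2)),((.56,-.21),"wp",(.03,.2))):
    col=[]
    for names in ((w,),("scene","side")):
        im=np.zeros((W,W,3),np.uint8); 
        for n in names:
            P,C,_,_=cloud(dict(np.load(n+".npz")))
            s=S if w!="wp" else S*.6
            m=(abs(P[:,:2]-c).max(1)<W/2/s*.99)&(P[:,2]>zr[0])&(P[:,2]<zr[1]);P=P[m];C=C[m]
            o=np.argsort(P[:,2])
            H=((P[:,2]/.13).clip(0,1)*255).astype(np.uint8)
            cm=cv2.applyColorMap(H[:,None],cv2.COLORMAP_JET)[:,0]
            for i in o: cv2.circle(im,(int(W/2-(P[i,1]-c[1])*s),int(W/2-(P[i,0]-c[0])*s)),2,[int(q) for q in (cm[i])],-1)
            if n in("wb","wp","side"): pass
        col.append(im)
    out.append(np.vstack(col))
    for n in (w,"scene","side"):
        P,C,_,_=cloud(dict(np.load(n+".npz")));d=np.hypot(*(P[:,:2]-c).T)
        if w=="wb":
            q=P[(d<.09)&(abs(P[:,2]-.068)<.003)]; e=P[(d<.09)&(P[:,2]>.088)&(P[:,2]<.1)]
            print(n,"top",len(q),q.mean(0),circ(q[np.hypot(*(q[:,:2]-np.median(q[:,:2],0)).T)>.04]),"head",len(e),e.mean(0),cv2.minAreaRect((e[:,:2]*1000).astype(np.float32)))
        if w=="wh":
            e=P[(d<.06)&(P[:,2]>.088)&(P[:,2]<.1)];q=P[(d<.06)&(P[:,2]>.0025)&(P[:,2]<.015)]
            print(n,"grip",len(e),e.mean(0),cv2.minAreaRect((e[:,:2]*1000).astype(np.float32)),"foot",len(q),cv2.minAreaRect((q[:,:2]*1000).astype(np.float32)))
        if w=="wp":
            q=P[(d<.11)&(abs(P[:,2]-.124)<.003)]; print(n,"rim",len(q),circ(q))
cv2.imwrite("pics/maps.png",np.hstack(out))
E
```

```text
wb top 3823 [0.53186416 0.22618229 0.06732625] (array([0.5320851 , 0.22582939]), np.float64(0.04585154951106485), 818) head 648 [0.53513328 0.222404   0.0920962 ] ((544.48779296875, 214.03683471679688), (28.024944305419922, 63.96841049194336), 48.49759292602539)
scene top 720 [0.5399749 0.2279807 0.0679666] (array([0.53899877, 0.22656583]), np.float64(0.04661167849570019), 156) head 136 [0.53996756 0.22272383 0.09252188] ((548.183349609375, 216.1766357421875), (30.156612396240234, 64.84403991699219), 49.1563835144043)
side top 377 [0.52830505 0.21662726 0.06731409] (array([0.53512637, 0.22065094]), np.float64(0.047113583304139846), 65) head 79 [0.53750307 0.21980639 0.09124318] ((544.5753173828125, 211.8588409423828), (28.254840850830078, 64.63368225097656), 42.524051666259766)
wh grip 286 [0.45121877 0.00411328 0.09287851] ((451.14312744140625, 3.68198299407959), (14.076896667480469, 29.71235466003418), 58.89543533325195) foot 649 ((451.1038513183594, 3.5214614868164062), (52.01529312133789, 60.090702056884766), 58.355796813964844)
scene grip 43 [0.45677485 0.00532772 0.09266203] ((456.3339538574219, 5.502187728881836), (14.479866027832031, 28.58848762512207), 66.71180725097656) foot 214 ((454.15142822265625, 4.004974365234375), (110.02324676513672, 104.14463806152344), 69.78021240234375)
side grip 52 [0.4521059  0.00054195 0.09245104] ((452.6927795410156, 2.8965063095092773), (17.875083923339844, 29.03533935546875), 56.19581604003906) foot 177 ((453.17901611328125, 5.566719055175781), (97.20903015136719, 98.28333282470703), 47.73251724243164)
wp rim 1183 (array([ 0.55636799, -0.20961674]), np.float64(0.0688449909589257), 882)
scene rim 185 (array([ 0.56085489, -0.2084906 ]), np.float64(0.0690707346800583), 109)
side rim 227 (array([ 0.55738637, -0.21184668]), np.float64(0.0691773771385123), 139)
```

View pics/maps.png

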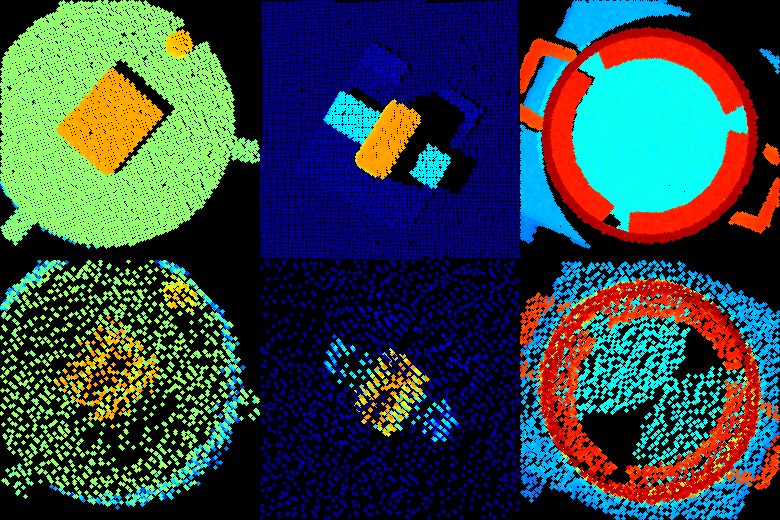

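The maps show that all three matter: the basket tube is up-right of the head at (178,43), so basket yaw is about -40°. The handle's tine bumps are at (380,55) and (455,105), so handle yaw is about -30°. The ledge notches are visible at (590,60), (735,118) and (622,218), which gives a target basket yaw of about -20°. Next come close-ups in the tool yaw I will use, then numeric fits.

```bash
cat > look.py <<'E'
from h import *
from plant import robot
pi=np.pi
def look(n,c,psi,zc):
    """camera (67 mm along tool x, 131 mm above the TCP) over c"""
    p=[c[0]-.067*np.cos(psi),c[1]-.067*np.sin(psi),zc-.131]
    robot.goto(p,[pi,0,psi]); robot.sleep(.2)
    f=robot.grab_frame("wrist"); np.savez(n+".npz",**f); return cloud(f)[0]
E
python3 - <<'E'
from look import *
d=np.deg2rad
P=look("wp2",(.557,-.21),d(160),.42)
m=np.hypot(*(P[:,:2]-(.557,-.21)).T)<.1
c,r,n=circ(P[m&(abs(P[:,2]-.124)<.003)]); print("rim",c,r,n,robot.sense()["joint_pos"].round(2))
D=P[:,:2]-c; rr=np.hypot(*D.T); a=np.rad2deg(np.arctan2(D[:,1],D[:,0]))%360
lo=(rr>.056)&(rr<.065)&(P[:,2]<.1); A=np.sort(a[lo]); 
print("notch pts",np.histogram(a[lo],np.arange(0,361,5))[0])
led=(rr>.0545)&(rr<.064)&(abs(P[:,2]-.11)<.004); L=np.sort(a[led]); g=np.diff(np.r_[L,L[0]+360]); 
print("ledge gaps",[(L[i].round(1),(L[i]+g[i]).round(1)) for i in np.nonzero(g>4)[0]])
ii=P[(rr<.06)&(abs(P[:,2]-.11)<.004)];di=np.hypot(*(ii[:,:2]-c).T)
P=look("wb2",(.533,.223),d(140),.36); e=P[(P[:,2]>.086)&(P[:,2]<.1)]
e1=e[np.hypot(*(e[:,:2]-(.53,.223)).T)<.028]; R=cv2.minAreaRect((e1[:,:2]*1000).astype(np.float32)); print("head",R,len(e1),e1[:,2].mean())
h=np.array(R[0])/1000; t=e[(np.hypot(*(e[:,:2]-h).T)>.033)&(np.hypot(*(e[:,:2]-h).T)<.055)]; tc=circ(t) if len(t)>9 else 0
tm=(t.max(0)+t.min(0))/2; print("tube",len(t),tm,t[:,2].mean(),np.hypot(*(tm[:2]-h)),np.rad2deg(np.arctan2(*(tm[:2]-h)[::-1])))
q=P[(abs(P[:,2]-.068)<.003)]; rq=np.hypot(*(q[:,:2]-h).T); hull=cv2.convexHull((q[rq<.053][:,:2]*1000).astype(np.float32))[:,0]/1000
print("top circle",circ(hull)); q=q[(rq>.03)&(rq<.075)]
l=P[(abs(P[:,2]-.062)<.006)]; dl=l[:,:2]-h; rl=np.hypot(*dl.T); k=(rl>.054)&(rl<.063); print("lugs",np.histogram(np.rad2deg(np.arctan2(dl[k,1],dl[k,0]))%360,np.arange(0,361,5))[0])
P=look("wh2",(.451,.004),d(150),.36); s=np.hypot(*(P[:,:2]-(.451,.004)).T)<.05
for nm,z0,z1 in (("grip",.088,.1),("foot",.002,.015),("bar",.04,.055),("bumps",.0062,.012)):
    e=P[s&(P[:,2]>z0)&(P[:,2]<z1)]; print(nm,len(e),e.mean(0).round(4),cv2.minAreaRect((e[:,:2]*1000).astype(np.float32)))
print(robot.sense()["t"])
E
```

```text
rim [ 0.55689494 -0.21026931] 0.06871058997568986 1703 [-0.04  0.44  0.48  1.53 -0.21  1.22  1.7 ]
notch pts [16 15 16 16 14 16 29 35 36 27 18 17 15 20 17 16 17 20 21 16 19 23 18 20
 19 20 20 18 19 20 34 46 46 30 21 19 17 24 21 17 18 21 20 16 19 22 20 18
 17 17 20 17 16 17 28 36 37 23 17 16 16 18 15 15 15 17 15 12 13 17 15 15]
ledge gaps [(np.float64(31.7), np.float64(47.2)), (np.float64(152.0), np.float64(167.1)), (np.float64(271.8), np.float64(287.5))]
head ((533.7296142578125, 224.1630096435547), (27.72093391418457, 33.806007385253906), 49.30296325683594) 1492 0.09229144436355828
tube 114 [0.56494974 0.19635613 0.08934134] 0.08939742199234008 0.0418081208502008 -41.690549853709356
top circle (array([0.53360935, 0.22416488]), np.float64(0.04973100037570324), 42)
lugs [ 0  0  9 48 24  0  0  0  0  0  0  0  0  0  0  0  0  0  0  0  0  0  0  0
  0  0  9 61 30  0  0  0  0  0  0  0  0  0  0  0  0  0  0  0  0  0  0  0
  0  0 11 47 25  0  0  0  0  0  0  0  0  0  0  0  0  0  0  0  0  0  0  0]
grip 637 [0.4514 0.0037 0.0928] ((451.4739074707031, 3.6966352462768555), (13.923859596252441, 29.219715118408203), 59.62110900878906)
foot 1474 [0.4488 0.0051 0.0041] ((451.7055969238281, 3.4243736267089844), (51.94614791870117, 60.13218307495117), 58.44485092163086)
bar 572 [0.4518 0.0038 0.0473] ((451.8490905761719, 3.7293529510498047), (51.323570251464844, 13.944785118103027), 58.3571662902832)
bumps 246 [ 0.4732 -0.01    0.0075] ((473.7200622558594, -9.626943588256836), (51.14728546142578, 8.681632041931152), 58.435665130615234)
9.3417
```

```bash
cat >> look.py <<'E'
d=np.deg2rad
B=np.array([.5337,.2242]); by=d(-41.2); H=np.array([.4516,.0036]); hy=d(-31.5); POT=np.array([.5569,-.2103]); py=d(-20.45)
ZO=.066  # TCP above handle origin
def pose(xy,z): return [xy[0],xy[1],z+ZO]
def st(m=""):
    s=robot.sense(); print(m,round(s["t"],1),s["tcp_pos"].round(4),s["tcp_rot"].round(3),"F",s["wrist_force"].round(1),"T",s["torque"].round(2),"g",round(s["opening"],3),s["gripper_force"].round(1))
E
python3 - <<'E'
from look import *
robot.goto(pose(H,.08),[pi,0,hy+pi]); robot.move_straight(pose(H,0),vel=.08,contact_N=8); st("down")
robot.grip(0,60); st("grip")
robot.move_straight(pose(H,.15),vel=.15); st("up")
pre=B-.065*np.array([np.cos(by),np.sin(by)])
robot.goto(pose(pre,.15),[pi,0,by+pi]); robot.move_straight(pose(pre,.085),vel=.1); st("pre")
fs=robot.grab_frame("scene"); fw=robot.grab_frame("wrist"); np.savez("pre_w.npz",**fw); np.savez("pre_s.npz",**fs)
f2=robot.grab_frame("side")
cv2.imwrite("pics/pre.png",np.hstack([cv2.resize(fs["image"][180:300,270:430,::-1],(400,300)),cv2.resize(f2["image"][120:240,160:320,::-1],(400,300))]))
E
```

```text
Traceback (most recent call last):
  File "look.py", line 14, in st
    s=robot.sense(); print(m,round(s["t"],1),s["tcp_pos"].round(4),s["tcp_rot"].round(3),"F",s["wrist_force"].round(1),"T",s["torque"].round(2),"g",round(s["opening"],3),s["gripper_force"].round(1))
                                                                                                                                                                          ^^^^^^^^^^^^^^^^^^^^^^^^
AttributeError: 'float' object has no attribute 'round'
```

```bash
sed -i 's/s\["gripper_force"\].round(1)/round(s["gripper_force"],1)/' look.py
python3 - <<'E'
from look import *
st("down")
robot.grip(0,60); st("grip")
robot.move_straight(pose(H,.15),vel=.15); st("up")
pre=B-.065*np.array([np.cos(by),np.sin(by)])
robot.goto(pose(pre,.15),[pi,0,by+pi]); robot.move_straight(pose(pre,.085),vel=.1); st("pre")
fs=robot.grab_frame("scene"); fw=robot.grab_frame("wrist"); np.savez("pre_w.npz",**fw); np.savez("pre_s.npz",**fs)
f2=robot.grab_frame("side")
cv2.imwrite("pics/pre.png",np.hstack([cv2.resize(fs["image"][180:300,270:430,::-1],(400,300)),cv2.resize(f2["image"][120:240,160:320,::-1],(400,300))]))
E
```

```text
down 11.0 [0.452  0.0036 0.0664] [3.141e+00 1.000e-03 2.592e+00] F [-0.1 -0.5  0.6] T [-0.01  0.01 -0.01] g 1.001 0.0
grip 11.6 [0.4517 0.0036 0.066 ] [3.142 0.    2.592] F [0.3 0.4 1.1] T [ 0.02  0.   -0.05] g 0.155 61.4
up 12.8 [0.4509 0.0036 0.2152] [-3.140e+00 -1.000e-03  2.592e+00] F [-1.   0.  -0.9] T [ 0.06 -0.01  0.03] g 0.157 61.3
pre 14.6 [0.4853 0.267  0.1515] [3.141 0.    2.422] F [-0.2  0.4 -0.5] T [ 0.04  0.   -0.01] g 0.16 61.2
```

View pics/pre.png

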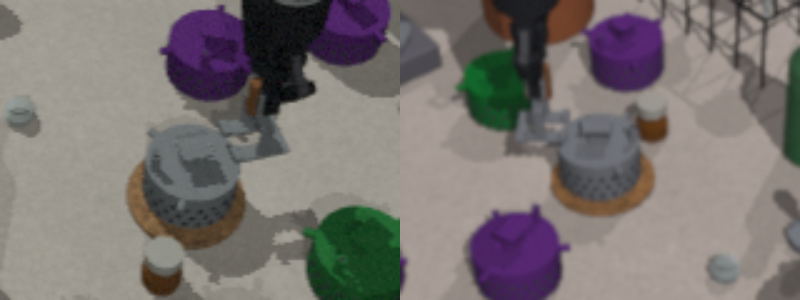

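The handle hangs level in front of the basket on its -x side, the slot facing the stud (left panel about (255,135), right panel about (540,125)). I hook on now.

```bash
python3 - <<'E'
from look import *
u=np.array([np.cos(by),np.sin(by)]); pre=B-.065*u
print(robot.move_straight(pose(pre,.073),vel=.05,contact_N=6)); st("low")
print(robot.move_straight(pose(B-.02*u,.073),vel=.06,contact_N=5)); st("mid")
print(robot.move_straight(pose(B,.073),vel=.03,contact_N=5)); st("home")
p=robot.sense()["tcp_pos"][:2]-B; print("rel",p@u,p@[-u[1],u[0]])
robot.sleep(.2)
fs=robot.grab_frame("scene"); f2=robot.grab_frame("side")
cv2.imwrite("pics/home.png",np.hstack([cv2.resize(fs["image"][180:300,270:430,::-1],(400,300)),cv2.resize(f2["image"][120:240,160:320,::-1],(400,300))]))
E
```

```text
False
low 15.2 [0.4845 0.2669 0.1385] [-3.141 -0.     2.423] F [ 0.1  0.1 -0.6] T [-0.04 -0.02  0.01] g 0.154 61.2
False
mid 16.1 [0.5183 0.2377 0.1389] [-3.141e+00 -1.000e-03  2.423e+00] F [-0.8 -0.8 -2.3] T [ 0.04 -0.02  0.  ] g 0.154 61.2
False
home 16.9 [0.5336 0.2243 0.1389] [-3.142 -0.     2.423] F [ 0.1 -0.  -1. ] T [-0.01 -0.01 -0.02] g 0.16 61.2
rel -0.00015854186642731658 8.892775101697465e-06
```

View pics/home.png

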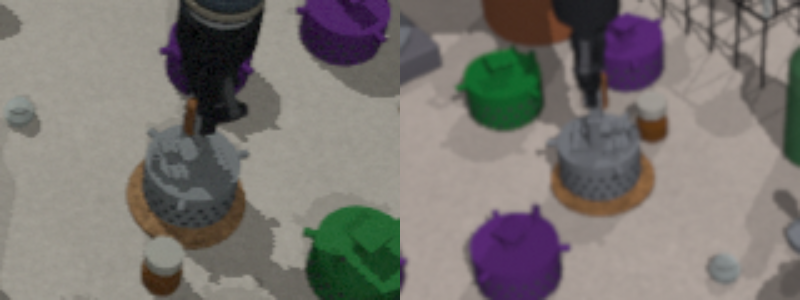

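The fork entered freely without force and sits under the head, so I lift and carry it over.

```bash
python3 - <<'E'
from look import *
robot.move_straight(pose(B,.083),vel=.04); robot.move_straight(pose(B,.10),vel=.03); st("lift")
robot.move_straight(pose(B,.245),vel=.12); st("high")
robot.move_straight(pose(POT,.245),vel=.13,attitude=[pi,0,py+pi]); robot.sleep(.4); st("over")
fs=robot.grab_frame("scene"); f2=robot.grab_frame("side"); fw=robot.grab_frame("wrist")
np.savez("ov_s.npz",**fs);np.savez("ov_d.npz",**f2);np.savez("ov_w.npz",**fw)
cv2.imwrite("pics/over.png",np.hstack([cv2.resize(fs["image"][80:230,140:300,::-1],(266,250)),cv2.resize(f2["image"][150:300,270:430,::-1],(266,250)),cv2.resize(fw["image"][:,:,::-1],(266,250))]))
# yaw of hanging basket from lug/top points seen by each camera
for f in (fs,f2,fw):
    P=cloud(f)[0]; D=P[:,:2]-POT; r=np.hypot(*D.T); a=np.rad2deg(np.arctan2(D[:,1],D[:,0]))%360
    k=(r>.0545)&(r<.064)&(P[:,2]>.205)&(P[:,2]<.24); print("lug",k.sum(),np.sort(a[k]).round(0)[::max(1,k.sum()//12)])
    k=(r<.06)&(P[:,2]>.16)&(P[:,2]<.235); print("z99",np.quantile(P[k,2],.98) if k.any() else None, P[k].mean(0) if k.any() else None)
E
```

```text
lift 18.3 [0.5335 0.2241 0.1659] [-3.141 -0.     2.423] F [-0.4 -0.1 -5.1] T [ 0.03 -0.   -0.04] g 0.157 60.6
high 19.7 [0.5332 0.224  0.31  ] [-3.140e+00 -1.000e-03  2.423e+00] F [ 0.2 -0.3 -5.4] T [-0.    0.02 -0.02] g 0.156 60.7
over 23.6 [ 0.5569 -0.2103  0.311 ] [3.142 0.    2.785] F [-0.3 -0.7 -5.7] T [ 0.06 -0.07  0.  ] g 0.158 60.6
lug 57 [  1.  15.  27.  31.  36.  39.  42.  44.  54.  60.  69. 153. 281. 286.
 359.]
z99 0.23151162182805607 [ 0.57857146 -0.186911    0.21443181]
lug 27 [ 40. 154. 158. 159. 160. 161. 162. 274. 278. 279. 280. 281. 282. 284.]
z99 0.23086298868285368 [ 0.53682875 -0.2267093   0.21478778]
lug 376 [ 36.  39.  41.  42.  44. 155. 157. 158. 160. 162. 277. 280. 283.]
z99 0.22954679697058647 [ 0.5404139  -0.20119405  0.22714479]
```

View pics/over.png

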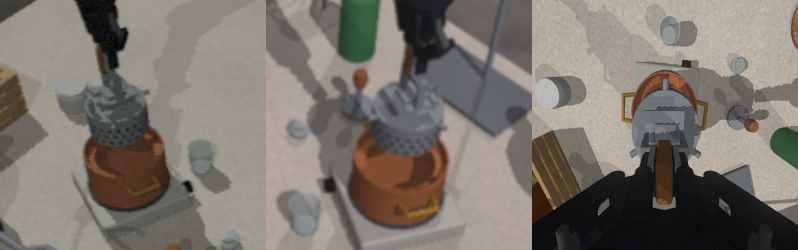

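The basket hangs level over the pot in all three panels, and its lugs at about 40°, 159° and 280° line up with the notches. I check the centring and then lower with a contact guard.

```bash
python3 - <<'E'
from look import *
P=cloud(dict(np.load("ov_w.npz")))[0]; D=P[:,:2]-POT; r=np.hypot(*D.T)
q=P[(r<.053)&(abs(P[:,2]-.229)<.004)]; h=cv2.convexHull((q[:,:2]*1000).astype(np.float32))[:,0]/1000
c,R,n=circ(h[np.hypot(*(h-POT).T)>.044]); print("basket centre",c,R,n,"off",c-POT)
print(robot.move_straight(pose(POT,.150),vel=.08,contact_N=4)); st("a")
if abs(robot.sense()["tcp_pos"][2]-ZO-.15)<.003:
    print(robot.move_straight(pose(POT,.124),vel=.02,contact_N=4)); st("b")
E
```

```text
basket centre [ 0.55833827 -0.20922084] 0.05027243231865222 35 off [0.00143827 0.00107916]
False
a 25.0 [ 0.5573 -0.2105  0.2167] [3.141e+00 1.000e-03 2.785e+00] F [ 0.7  0.2 -4.8] T [-0.   -0.03  0.02] g 0.157 60.6
False
b 26.5 [ 0.5575 -0.2103  0.1905] [3.141e+00 1.000e-03 2.785e+00] F [ 0.4  0.9 -1.1] T [ 0.25 -0.12  0.  ] g 0.157 61.2
```

```bash
cat > chk.py <<'E'
from look import *
def chk():
    P=cloud(robot.grab_frame("wrist"))[0]; D=P[:,:2]-POT; r=np.hypot(*D.T)
    a=np.rad2deg(np.arctan2(D[:,1],D[:,0]))%360
    k=(r>.03)&(r<.049)&(P[:,2]<.135)&(P[:,2]>.09); h=np.histogram(P[k,2],np.arange(.09,.136,.003)); print("top z hist",h[0])
    k=(r>.054)&(r<.062)&(P[:,2]>.111)&(P[:,2]<.124); print("above ledge",k.sum(),np.median(P[k],0) if k.any() else 0)
E
python3 - <<'E'
from chk import *
chk()
f=robot.grab_frame("wrist")["image"][60:240,180:380,::-1]; cv2.imwrite("pics/in.png",cv2.resize(f,(600,540)))
E
```

```text
top z hist [   1    5    2    3    1   99 5814   22    0    0    1   63  530   13
    0]
above ledge 14 [ 0.5130776  -0.17650912  0.11111286]
```

View pics/in.png

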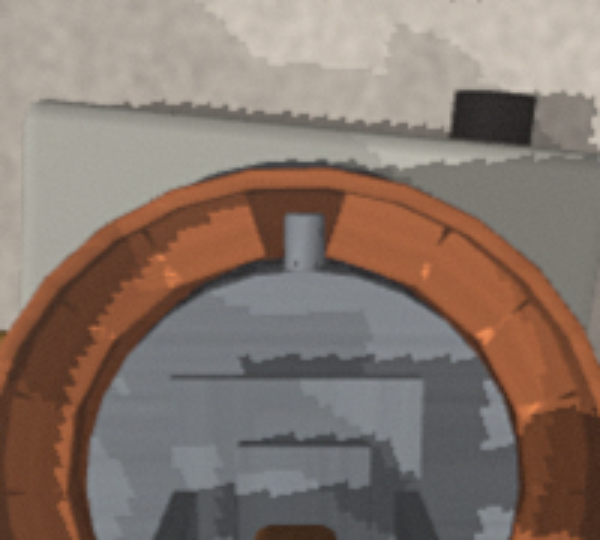

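The basket top measures about 109 mm, and the lug sits in its notch at (303,240), so the basket is down on the pot floor. I lower the handle onto it, let go and retreat.

```bash
python3 - <<'E'
from chk import *
print(robot.move_straight(pose(POT,.1085),vel=.02,contact_N=4)); st("rest")
robot.grip(.45); robot.sleep(.3); st("open")
p=robot.sense()["tcp_pos"]; robot.move_straight([p[0],p[1],.30],vel=.1); robot.sleep(.3); st("up")
u=np.array([np.cos(py),np.sin(py)])
P=look("end",POT,py+pi,.42+.03); D=P[:,:2]-POT; r=np.hypot(*D.T)
for nm,z0,z1,rm in (("grip",.198,.212,.03),("bar",.152,.162,.035)):
    e=P[(r<rm)&(P[:,2]>z0)&(P[:,2]<z1)]; print(nm,len(e),e[:,2].mean(),cv2.minAreaRect((e[:,:2]*1000).astype(np.float32)))
q=P[(r<.0515)&(abs(P[:,2]-.11)<.0035)]; 
k=(r>.036)&(r<.047)&(P[:,2]>.125)&(P[:,2]<.14); print("tube",k.sum(),P[k].mean(0))
A=np.c_[q[:,:2],np.ones(len(q))]; s=np.linalg.lstsq(A,q[:,2],rcond=None)[0]; print("top plane",s,q[:,2].mean())
st()
E
```

```text
True
rest 27.2 [ 0.5568 -0.2099  0.176 ] [ 3.141e+00 -1.000e-03  2.785e+00] F [-0.1 -0.3  3.2] T [-0.13  0.09  0.02] g 0.157 61.9
open 27.9 [ 0.5564 -0.2088  0.1753] [ 3.140e+00 -3.000e-03  2.785e+00] F [-0.4 -0.3  0.2] T [-0.02  0.02  0.02] g 0.449 0.0
up 29.6 [ 0.5564 -0.2088  0.2997] [ 3.140e+00 -3.000e-03  2.785e+00] F [-0.1 -0.9  0.3] T [ 0.01 -0.02 -0.04] g 0.449 0.0
grip 722 0.20294074798159528 ((556.9945678710938, -210.02349853515625), (12.985770225524902, 29.282812118530273), 69.34811401367188)
bar 667 0.1572682327363573 ((556.728515625, -210.3436737060547), (51.614036560058594, 13.769562721252441), 69.54442596435547)
tube 84 [ 0.5964656  -0.22375684  0.13128924]
top plane [-0.00590232  0.0004482   0.11316096] 0.10979348309772896
 30.2 [ 0.6188 -0.2335  0.319 ] [ 3.141e+00 -1.000e-03  2.784e+00] F [-0.1  0.2 -0.1] T [ 0.01 -0.05  0.01] g 0.448 0.0
```

```bash
python3 -c "
from plant import robot
print(robot.close_job())"
```

```text
the job is handed in; nothing more can be done
None
```

The job is handed in. The basket is home on the pot floor with its lugs in the notches, and the handle is still hooked on, upright and let go. It took about 30 s of the 72 s allowed, and I saw no sign of force or of anything else on the table being moved. The interface returned no verdict.

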